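Take the poster tube out of the hatch case and hold it up

ROBOT

A 7-joint arm with a two-finger parallel gripper is mounted at the origin on a cart in front of the work surface, level with it; the furniture and walls round the work are solid. World frame = base frame: x ahead of the robot, y to its left, z up, the work surface at z = 0. Lengths are in m, angles in rad, forces in N, time in s.
With the tool pointing down it reaches from about 0.425 to 0.95 m from the base axis. Payload 16.7 kg.
Tool frame: the origin (TCP) lies at the very end of the fingers, on their centre line; the grasp point (between the pads) lies 19 mm behind it; z points along the fingers, y is the line along which they close (so a half turn about z gives the same grasp; the last joint's range is limited). The gripper opens to 94 mm and grips with 3 to 60 N. Pads are 16 mm wide; open, the fingers measure 119 mm over their backs; the gripper's body (75 mm by 177 mm) begins 78 mm behind the grasp point.
Start: joints at [0.972, 0.426, 0.074, 1.606, -0.034, 1.111, -0.067], TCP at [0.293, -0.608, 0.17] pointing down, gripper open.
Joint ranges: [-2.85, 2.85], [-0.5, 2.14], [-1.23, 1.37], [0.21, 2.46], [-1.02, 4.16], [0.16, 2.05], [-2.73, 2.73]. Speed limits (rad/s): [1.89, 1.89, 2.39, 2.39, 3.01, 3.01, 3.01].

INTERFACE

Orientations are given as a rotation vector (axis times angle).
In Python, from plant import observe, camera, sign_off, trace, landmark_of gives the robot as it stands. The module is installed in compiled form; this text tells all that it offers.
- The arm moves only by the tool play_rows, never from a script. Its argument "motion" is a list that holds one entry, the list of rows, each a list of 5 numbers: the shift along the world's x, y, z in m, then the turn about the world's z in units of 10 degrees (1.0 is 10 degrees), then the finger opening in m, from 0 to 0.094. A call has 1 to 20 rows; each row is the pose to reach, as a shift and turn from the pose commanded when the call began; what a row does not reach only later rows make up. A row lasts 1/8 s, in which the tool goes at most 62.5 mm and 10.7 degrees, less where a joint would pass 70% of its speed; a pose out of reach is approached as far as the arm can. A call with a gripper value outside its range is refused whole. The fingers move at their own pace and stop on an object; the grip force is fixed at half the most. Time passes only in rows, so rows that repeat a pose let the fingers close. It gives the time, the measured TCP pose, the force, the opening and the grip force at its end, in the units of the state.
- observe(): the state, without advancing time (a new reading comes with each control period).
- camera(name): name is "side" or "top"; returns a dict with "frame" (420x560x3 uint8, blue, green, red), "depth" (420x560 float32, m along the optical axis (not along the pixel's ray), 0 where there is no reading), "K" (3x3 intrinsics, pixels), "R" (3x3) and "t" (3): a world point X has camera coordinates R X + t. Camera axes: x right, y down, z forward; pixel columns grow to the right and rows downward; lengths in m; the calibration is good to about 2 mm. A picture is of the moment at which its call begins.
- sign_off(): hands the job in; it is judged then, once.
Trained networks look in the newest picture that a camera, given by its name, has taken for a name from the list of things; names that differ only in an ending like _2 or _b are one class to them, and where a whole thing is asked for, a point or a joint stands for the part that bears it (a point fixed in the world has none). Each returns a list of dicts, best first, with "p" (0 to 1); they miss things now and then, are a little off and sometimes report something else, mostly with a low value. They report only what shows in the picture. A call takes as long as a camera call.
- trace(label, camera): "region" (420x560 bool, what is visible of it) and "box" ([left, top, right, bottom] in pixels, round what is visible of it).
- landmark_of(label, camera): "centre" ([column, row] in pixels: a listed point, or the origin of a listed thing).
The state is a dict: "time_s": time; "joint_positions": joint angles; "dq": joint speeds; "tau": joint torques, N m; "tcp_pos": TCP position; "tcp_rot": TCP orientation; "force": force on the tool from outside, world axes, zero at the start; "torque": the same for the moment, N m; "opening": opening from 0.0 (shut) to 1.0 (fully open); "grasp_force": force on a finger pad.
Only numpy, scipy, OpenCV 4.12 (cv2) and the standard library are available. Lean on these libraries where they do the work, as an engineer would, in place of code of your own. Each camera call takes 0.05 s, during which the arm holds its last target. There are 200 camera calls.

TASK

Fetch the blue poster tube for a customer: lift the hinged lid of the wooden case right over until it rests open on its stop, then take hold of the tube, tilt it so that its end away from the fixed cover comes up first, and draw it out diagonally through the opening, which is shorter than the tube, without forcing it against the case. Finish while still holding the tube still in the gripper, all of it at least 5 cm above the top of the case and touching nothing else, with the lid left open and the other things on the counter left where they are.

Things in the scene. Friction and masses are not known exactly. Their poses are not given: they have to be found in the camera images.
- case: Plywood case fixed to the counter, 169 (x) x 252 (y) x 76 mm high without lid; origin: centre of its underside, x towards its hinge side (away from the robot), y along its length, z up. Floor and walls 8 mm thick. The well inside spans x -76.5 to 35.5, y -118 to 118, z 8 to 70 mm; behind it the case is solid. A fixed grey cover (z 70 to 76) roofs the well from y = 55 to 118
- hatch (a point): Centre of the opening under the lid, level with the case's top: -20.5, -31.5, 76 mm in the case's frame. The opening is 112 mm along the case's x and 173 mm along its y (y -118 to 55), bounded by the walls and, at +y, by the 6 mm thick edge of the fixed cover
- lid (a joint): The lid's hinge angle, rad: 0 shut (it starts shut), grows as the lid's front edge goes up and over away from the robot, stop at 1.75; it turns freely and so falls shut from below about 1.5 and rests on its stop by its own weight beyond
- lid_hinge (a point): Middle of the lid's hinge line, which runs along the case's y: 84.5, -31.5, 76 mm in the case's frame. The dark wooden lid, 167 x 186 x 8 mm, 0.22 kg, lies on the case from here towards the robot
- lid_handle (a point): Middle of the straight grip of the lid's steel handle: a round bar 10 mm thick and 90 mm long, parallel to the case's y, its middle 44 mm above the lid's upper face and 157 mm in front of the hinge line (52 mm above the hinge line when shut)
- tube: Blue rigid poster tube with yellow bands, 30 mm thick, 210 mm long along its y, square white end caps 34 x 34 x 14 mm, about 0.12 kg, balanced at the middle; origin under its middle, 17 mm below the axis. It lies on the floor of the case along the case's y (within 0.04 rad), its +y end under the fixed cover, its middle under the opening
- tube_end_a (a point): Centre of the face of the tube's -y end, 105 mm from its middle on its axis: the end away from the fixed cover, which comes out first
- tube_end_b (a point): Centre of the face of the tube's +y end, which starts under the fixed cover
- pen_pot: Bystander: grey pot with pens, 79 x 88 x 153 mm; origin at its underside
- stapler: Bystander: blue stapler, 135 x 36 x 42 mm; origin at its underside
- ink_pad: Bystander: flat ink pad tin, red and black, 72 x 112 x 16 mm; origin at its underside
- tin: Bystander: round sweet tin, grey with a teal lid, 62 mm across, 22 mm high; origin at its underside

How it is judged:
On the way, in this order (a step that is already met when the one before it is completed fails the run):
1. the lid is open on its stop, the tube still inside the case (value of joint lid above 1.65 rad and z of tube_end_a in the frame of case below 0.06 m), for 0.2 s.
2. the tube is held tilted through the opening: its end away from the cover is above the case's top and its other end still below it (z of tube_end_a in the frame of case above 0.085 m and z of tube_end_b in the frame of case below 0.07 m and contact force between the fingers and tube above 0.5 N), for 0.1 s.
At the end, for the whole second after the job is handed in: The gripper still holds the tube (more than 1 N), still (under 30 mm/s), the middles of both its end faces more than 140 mm above the underside of the case (64 mm above its top), touching neither case nor lid nor the bystanders; the lid is open on its stop (over 1.65 rad) (z of each of tube_end_a, tube_end_b in the frame of case above 0.14 m and contact force between the fingers and tube above 1 N and contact force between tube and case below 0.1 N and linear speed of tube below 0.03 m/s and value of joint lid above 1.65 rad and contact force between tube and pen_pot below 0.1 N and contact force between tube and stapler below 0.1 N and contact force between tube and ink_pad below 0.1 N and contact force between tube and tin below 0.1 N); the arm keeps its last pose, push and grip.
It fails at once if the tube is forced against the case (over 40 N) (contact force between tube and case above 40 N).
It fails at once if a bystander is moved by more than 3 cm (distance of any of pen_pot, stapler, ink_pad, tin from where it was at the start of the episode above 0.03 m).
It also fails if it takes over 58 s, if anything falls off the work surface, if the arm or the gripper's body presses on something with over 40 N, if the wrist force passes 120 N, or if a joint passes its speed limit or range.

## Working session

There is one attempt and no reset: what is moved stays moved. The work goes in short steps, Python scripts to look and compute and a tool call to move; the robot and the scene stay as the last step left them, time stands still between calls to the robot, and variables do not carry over. Pictures are saved under pics/ and viewed, at most 10 in all, crops included, and the job is handed in when it is done.

Besides the shell and the picture viewer there is one more tool, called after ">>>" by a JSON object that holds its "method" and its "body". play_rows: Moves the arm, as the interface text tells. Its arguments: {"type":"object","properties":{"motion":{"type":"array"}},"required":["motion"]}

```bash
mkdir -p pics
cat > h.py <<'E'
import numpy as np, cv2
from plant import observe, camera, sign_off, trace, landmark_of
def pt(c,px,z=None,r=2):
    u,v=px; ray=np.linalg.inv(c["K"])@np.array([u,v,1.0])
    R,t=np.array(c["R"]),np.array(c["t"])
    if z is not None:
        d=R.T@ray; o=-R.T@t; return o+d*(z-o[2])/d[2]
    p=c["depth"][int(v)-r:int(v)+r+1,int(u)-r:int(u)+r+1]; p=p[p>0]
    return R.T@(ray*np.median(p)-t)
def cloud(c,m):
    v,u=np.nonzero(m&(c["depth"]>0)); d=c["depth"][v,u]
    P=np.linalg.inv(c["K"])@np.vstack([u,v,np.ones(len(u))])*d
    return (np.array(c["R"]).T@(P-np.array(c["t"])[:,None])).T
E
python3 - <<'E'
from h import *
np.set_printoptions(precision=4,suppress=True)
o=observe();print(o["time_s"],o["tcp_pos"],o["tcp_rot"],o["opening"])
for n in("top","side"):
    c=camera(n);cv2.imwrite(f"pics/{n}0.png",c["frame"])
    print(n,"cam at",-np.array(c["R"]).T@c["t"])
    for l in("lid_handle","lid_hinge","hatch","case","tube","pen_pot","stapler","ink_pad","tin"):
        for d in landmark_of(l,n)[:1]: print(l,round(d["p"],2),d["centre"],pt(c,d["centre"]))
    for l in ("lid","lid_handle","case"):
        for d in trace(l,n)[:1]:
            P=cloud(c,d["region"]); print("trace",l,d["p"],d["box"],np.percentile(P,[2,50,98],axis=0).tolist())
E
```

```text
0.0 [ 0.2932 -0.6074  0.1694] [-3.0613 -0.7003  0.0006] 1.0004775851787229
top cam at [0.4637 0.0178 1.0955]
lid_handle 0.95 [221.3, 263.6] [0.4625 0.1545 0.0854]
lid_hinge 0.76 [230.1, 202.5] [0.6122 0.1368 0.0831]
hatch 0.84 [228.7, 245.4] [0.5065 0.1376 0.0853]
case 0.58 [218.6, 237.9] [0.5246 0.1627 0.0843]
pen_pot 0.85 [354.8, 189.1] [ 0.6553 -0.1799  0.0441]
stapler 0.84 [409.9, 210.6] [ 0.6023 -0.3268  0.0276]
ink_pad 0.87 [145.7, 175.9] [0.6915 0.3691 0.0157]
tin 0.91 [219.5, 167.7] [0.7138 0.1739 0.0228]
trace lid_handle 0.72 [185.6, 198.4, 267.1, 271.4] [[0.4517741440808985, 0.054437873447792606, 0.07994737846832818], [0.529880708168416, 0.1440245649543084, 0.0845069601621105], [0.61265038128964, 0.23400507340674517, 0.13178858314319902]]
trace case 0.8 [163.3, 199.5, 265.2, 269.9] [[0.4515232930912206, 0.052592501314024966, 0.07286210710488994], [0.531772779412882, 0.17308966686782656, 0.08359919787336736], [0.6149804560105407, 0.29688903901450076, 0.1306859388082016]]
side cam at [0.314  0.9824 0.9184]
lid_handle 0.59 [323.1, 234.3] [0.4571 0.1166 0.094 ]
lid_hinge 0.56 [
[... 297 characters left out ...]
6 [250.7, 210.6, 330.3, 274.9] [[0.44905047019336236, 0.0608086864439076, 0.07805866487148805], [0.5285051365732505, 0.161746311371456, 0.08273631364495934], [0.6108505123441434, 0.24017113586106, 0.12933605418233504]]
trace lid_handle 0.89 [251.7, 213.7, 331.0, 276.4] [[0.44956299257613364, 0.060629029998878044, 0.0772112921405641], [0.5283381821759688, 0.16248149756089503, 0.08272096006284584], [0.61070052560953, 0.24073033731196547, 0.1292940087520039]]
trace case 0.61 [245.0, 212.6, 334.4, 313.9] [[0.44439733484585364, 0.06385402364744547, 0.007057097280514134], [0.5141283502793905, 0.20894570610622276, 0.08067197830243333], [0.6118474245932397, 0.30829783088165846, 0.12483557695978739]]
```

Run:
```python
from h import *
np.set_printoptions(precision=4,suppress=True)
a=[]
for n in("top","side"):
    c=camera(n); P=cloud(c,np.ones((420,560),bool))
    b=(P[:,0]>.4)&(P[:,0]<.66)&(P[:,1]>0)&(P[:,1]<.36)
    B=P[b&(P[:,2]>.112)&(P[:,2]<.15)]
    print(n,"bar",len(B),B.min(0),B.max(0),np.median(B,0), "lid z",np.median(P[b&(P[:,2]>.078)&(P[:,2]<.09),2]))
    m=B[:,:2].mean(0);w=np.linalg.eigh(np.cov((B[:,:2]-m).T))[1][:,1];print("bar dir",w, "mid",m)
    L=P[b&(P[:,2]>.068)&(P[:,2]<.092)]
    r=cv2.minAreaRect(L[:,:2].astype(np.float32));print("case rect",r,len(L))
    a.append(c["frame"][120:360,120:460] if n=="side" else c["frame"][120:360,120:460])
cv2.imwrite("pics/a.png",cv2.resize(np.vstack(a),None,fx=1.2,fy=1.2))
```

```text
top bar 186 [0.4526 0.0982 0.1215] [0.4639 0.1949 0.1374] [0.4592 0.1464 0.1323] lid z 0.0842778273374972
bar dir [0.0442 0.999 ] mid [0.4584 0.1461]
case rect ((0.5352715253829956, 0.1759166121482849), (0.25250211358070374, 0.17490419745445251), 87.4814682006836) 6907
side bar 130 [0.4499 0.102  0.1124] [0.464  0.2015 0.1361] [0.4565 0.1638 0.1299] lid z 0.08262746534471149
bar dir [0.0536 0.9986] mid [0.4568 0.16  ]
case rect ((0.5333033800125122, 0.18031887710094452), (0.2560591399669647, 0.1744023561477661), 87.33636474609375) 4599
```

View pics/a.png

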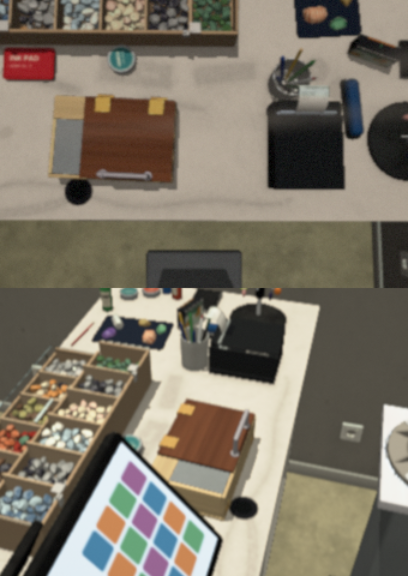

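The composite shows the case in the top view with its handle bar at about crop (125,175). The measured bar centre, (0.458, 0.149), matches the case fit. Next I check obstacle heights along the transit path.

Run:
```python
from h import *
G=np.full((10,14),-1.)
for n in("top","side"):
    c=camera(n); P=cloud(c,np.ones((420,560),bool))
    i=np.floor((P[:,0]-.2)/.07).astype(int); j=np.floor((P[:,1]+.5)/.08).astype(int)
    k=(i>=0)&(i<10)&(j>=0)&(j<14)&(P[:,2]<.9)
    np.maximum.at(G,(i[k],j[k]),P[k,2])
print("y",(-.5+.08*np.arange(14)).round(2))
for i in range(10): print(round(.2+.07*i,2),G[i].round(2))
```

```text
y [-0.5  -0.42 -0.34 -0.26 -0.18 -0.1  -0.02  0.06  0.14  0.22  0.3   0.38
  0.46  0.54]
0.2 [-0.9  -0.9  -0.9  -0.91 -0.91 -0.9  -0.91 -0.9  -0.91 -0.9  -0.9  -0.91
 -0.9  -0.91]
0.27 [-0.91 -0.91 -0.9  -0.91 -0.91 -0.9  -0.91 -0.91 -0.91 -0.91 -0.91 -0.91
 -0.91 -0.91]
0.34 [0.01 0.01 0.01 0.01 0.01 0.01 0.01 0.01 0.01 0.01 0.01 0.01 0.01 0.01]
0.41 [0.3  0.22 0.11 0.11 0.11 0.01 0.09 0.14 0.14 0.09 0.08 0.21 0.22 0.22]
0.48 [0.43 0.43 0.11 0.11 0.11 0.01 0.09 0.09 0.09 0.09 0.08 0.3  0.3  0.3 ]
0.55 [0.3  0.3  0.11 0.16 0.13 0.01 0.09 0.09 0.09 0.09 0.08 0.35 0.35 0.35]
0.62 [0.02 0.04 0.05 0.16 0.15 0.01 0.01 0.01 0.08 0.08 0.02 0.02 0.03 0.1 ]
0.69 [0.07 0.08 0.07 0.15 0.15 0.11 0.12 0.11 0.11 0.11 0.11 0.12 0.21 0.22]
0.76 [0.12 0.06 0.03 0.03 0.01 0.11 0.12 0.11 0.11 0.11 0.11 0.12 0.11 0.1 ]
0.83 [0.03 0.02 0.03 0.03 0.01 0.11 0.11 0.11 0.12 0.11 0.12 0.11 0.11 0.02]
```

>>> {"method": "play_rows", "body": {"motion": [[[0, 0, 0.05, 0, 0.06], [0.01, 0.01, 0.1, 0.5, 0.06], [0.03, 0.04, 0.14, 1, 0.06], [0.05, 0.08, 0.19, 1.5, 0.06], [0.07, 0.13, 0.22, 2, 0.06], [0.09, 0.18, 0.23, 2.5, 0.06], [0.11, 0.23, 0.23, 3, 0.06], [0.11, 0.23, 0.23, 3, 0.06]]]}}

```text
time_s: 2.5
tcp_pos: [0.4055, -0.3741, 0.401]
tcp_rot: [2.771, 1.479, 0.002]
force: [-1.0, -0.5, 0.6]
opening: 0.64
grasp_force: 0.0
```

>>> {"method": "play_rows", "body": {"motion": [[[0.03, 0.05, 0, 0.3, 0.06], [0.06, 0.1, 0, 0.6, 0.06], [0.08, 0.15, 0, 0.9, 0.06], [0.1, 0.2, 0, 1.2, 0.06], [0.11, 0.25, 0, 1.5, 0.06], [0.11, 0.3, 0, 1.8, 0.06], [0.1, 0.35, 0, 2.1, 0.06], [0.09, 0.4, -0.03, 2.4, 0.06], [0.08, 0.45, -0.07, 2.7, 0.06], [0.06, 0.49, -0.12, 3, 0.06], [0.053, 0.522, -0.17, 3.15, 0.06], [0.053, 0.522, -0.22, 3.15, 0.06], [0.053, 0.522, -0.22, 3.15, 0.06], [0.053, 0.522, -0.22, 3.15, 0.06]]]}}

```text
time_s: 4.25
tcp_pos: [0.4576, 0.1439, 0.1818]
tcp_rot: [2.275, 2.166, 0.002]
force: [1.0, -0.1, 1.1]
opening: 0.636
grasp_force: 0.0
```

Run:
```python
from h import *
o=observe();print(o["tcp_pos"],o["tcp_rot"])
c=camera("side");cv2.imwrite("pics/b.png",cv2.resize(c["frame"][120:340,180:420],None,fx=2.5,fy=2.5))
```

```text
[0.45763433 0.14391016 0.18183677] [2.27487580e+00 2.16600329e+00 2.00625418e-03]
```

View pics/b.png

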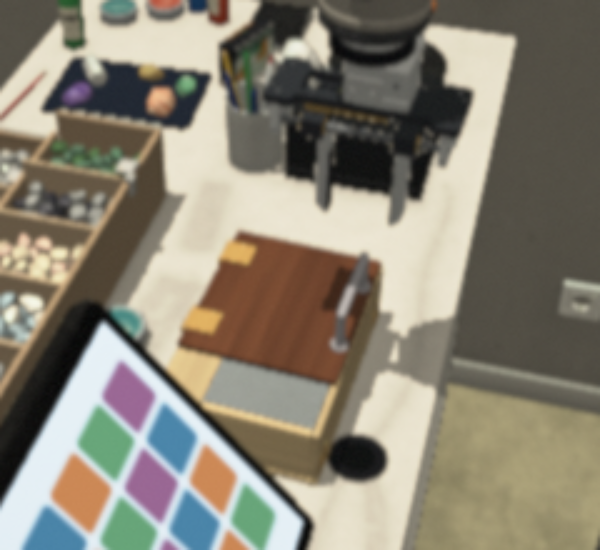

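Run:
```python
from h import *
o=observe();p=np.array(o["tcp_pos"]);c=camera("side")
for q in(p,[.458,.149,.128]):
    x=c["K"]@(c["R"]@np.array(q)+c["t"]);x=x[:2]/x[2];print(x,(x-[180,120])*2.5)
print(o["tcp_pos"],o["time_s"])
c=camera("side");cv2.imwrite("pics/b2.png",cv2.resize(c["frame"][120:340,180:420],None,fx=2,fy=2))
```

```text
[322.31334908 215.43418333] [355.7833727  238.58545832]
[320.73343284 232.92073063] [351.83358209 282.30182657]
[0.45797573 0.14400514 0.18221872] 4.3
```

View pics/b2.png

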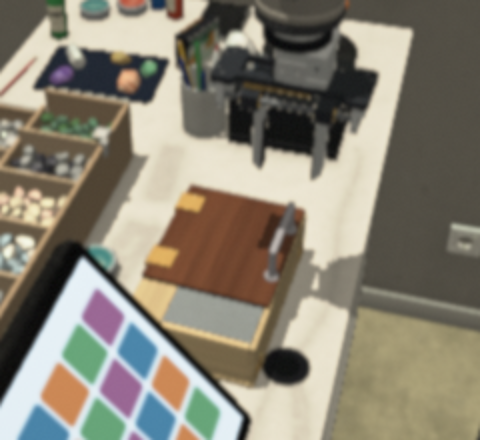

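Run:
```python
from h import *
np.set_printoptions(precision=3,suppress=True)
print(observe()["joint_positions"])
for n in("side","top"):
    c=camera(n);P=cloud(c,np.ones((420,560),bool))
    b=(P[:,0]>.38)&(P[:,0]<.54)&(P[:,1]>.06)&(P[:,1]<.22)&(P[:,2]>.145)&(P[:,2]<.45)
    Q=P[b]
    for z in np.arange(.15,.4,.02):
        q=Q[(Q[:,2]>=z)&(Q[:,2]<z+.02)]
        if len(q):print(n,round(z,2),len(q),q.min(0),q.max(0))
    if n=="side":
        for u,v in((309,202),(338,206),(309,190),(338,195)):print(u,v,pt(c,(u,v),r=1))
```

```text
[ 0.148  0.138 -0.633  1.987  0.095  1.043 -0.577]
side 0.21 46 [0.415 0.137 0.215] [0.498 0.16  0.23 ]
side 0.23 83 [0.414 0.139 0.23 ] [0.499 0.159 0.25 ]
side 0.25 94 [0.414 0.137 0.25 ] [0.501 0.16  0.27 ]
side 0.27 94 [0.414 0.131 0.27 ] [0.498 0.16  0.29 ]
side 0.29 56 [0.406 0.134 0.29 ] [0.498 0.161 0.308]
side 0.31 260 [0.38  0.116 0.31 ] [0.538 0.187 0.33 ]
side 0.33 493 [0.38  0.113 0.33 ] [0.539 0.186 0.35 ]
side 0.35 865 [0.38  0.109 0.35 ] [0.54  0.185 0.37 ]
side 0.37 191 [0.415 0.126 0.37 ] [0.475 0.172 0.388]
side 0.39 270 [0.415 0.116 0.39 ] [0.494 0.185 0.41 ]
309 202 [0.491 0.154 0.226]
338 206 [0.42  0.157 0.232]
309 190 [0.492 0.154 0.261]
338 195 [0.423 0.158 0.265]
top 0.31 15 [0.486 0.105 0.319] [0.534 0.114 0.329]
top 0.33 118 [0.484 0.105 0.33 ] [0.539 0.131 0.349]
top 0.35 324 [0.492 0.105 0.35 ] [0.54  0.149 0.361]
```

The picture and depth put the fingertips at z≈0.215, while the state says 0.182. I'll descend part way and re-check.

>>> {"method": "play_rows", "body": {"motion": [[[0, 0, -0.03, 0, 0.06], [0, 0.004, -0.05, 0, 0.06], [0, 0.004, -0.05, 0, 0.06], [0, 0.004, -0.05, 0, 0.06]]]}}

```text
time_s: 5.0
tcp_pos: [0.457, 0.1483, 0.1311]
tcp_rot: [2.274, 2.167, 0.001]
force: [-0.4, -0.2, 0.4]
opening: 0.639
grasp_force: 0.0
```

Run:
```python
from h import *
np.set_printoptions(precision=3,suppress=True)
c=camera("side");P=cloud(c,np.ones((420,560),bool))
b=(P[:,0]>.38)&(P[:,0]<.54)&(P[:,1]>.06)&(P[:,1]<.22)&(P[:,2]>.095)&(P[:,2]<.45)
Q=P[b]
for z in np.arange(.10,.34,.015):
    q=Q[(Q[:,2]>=z)&(Q[:,2]<z+.015)]
    if len(q):print(round(z,3),len(q),q.min(0),q.max(0))
cv2.imwrite("pics/c.png",cv2.resize(c["frame"][170:300,240:400],None,fx=4,fy=4,interpolation=cv2.INTER_CUBIC))
```

```text
0.1 23 [0.451 0.106 0.101] [0.463 0.203 0.114]
0.115 60 [0.45  0.102 0.115] [0.464 0.202 0.13 ]
0.13 67 [0.451 0.104 0.13 ] [0.462 0.202 0.135]
0.16 25 [0.415 0.14  0.164] [0.495 0.161 0.175]
0.175 62 [0.414 0.141 0.175] [0.499 0.164 0.19 ]
0.19 59 [0.414 0.145 0.19 ] [0.499 0.164 0.205]
0.205 61 [0.414 0.142 0.205] [0.497 0.164 0.22 ]
0.22 62 [0.414 0.141 0.221] [0.498 0.165 0.235]
0.235 56 [0.414 0.139 0.235] [0.498 0.164 0.25 ]
0.25 21 [0.383 0.134 0.25 ] [0.536 0.187 0.265]
0.265 244 [0.38  0.122 0.265] [0.539 0.19  0.28 ]
0.28 343 [0.38 0.12 0.28] [0.539 0.19  0.295]
0.295 828 [0.38  0.11  0.295] [0.54 0.19 0.31]
0.31 167 [0.415 0.132 0.31 ] [0.474 0.177 0.325]
0.325 104 [0.415 0.134 0.325] [0.474 0.178 0.34 ]
0.34 193 [0.414 0.123 0.34 ] [0.49  0.188 0.355]
```

View pics/c.png

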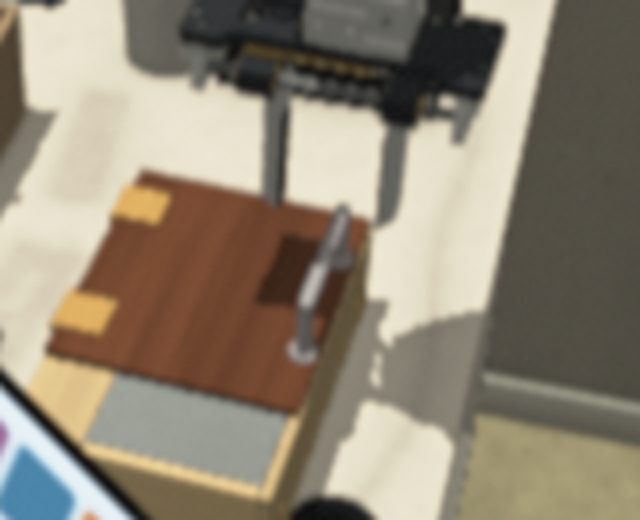

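Tips are about 30 mm above the bar in both picture (tips at (275,200), (385,220); bar (325,260)) and depth. So the state z reads about 33 mm low, and I'll use vision for height and watch the force.

>>> {"method": "play_rows", "body": {"motion": [[[0, 0.002, -0.02, 0, 0.06], [0, 0.002, -0.03, 0, 0.06], [0, 0.002, -0.04, 0, 0.06], [0, 0.002, -0.045, 0, 0.06], [0, 0.002, -0.05, 0, 0.06], [0, 0.002, -0.05, 0, 0.06], [0, 0.002, -0.05, 0, 0.06]]]}}

```text
time_s: 5.92
tcp_pos: [0.4566, 0.1503, 0.0803]
tcp_rot: [2.274, 2.168, 0.0]
force: [-0.4, -0.2, -0.0]
opening: 0.639
grasp_force: 0.0
```

Run:
```python
from h import *
np.set_printoptions(precision=3,suppress=True)
c=camera("side");P=cloud(c,np.ones((420,560),bool))
b=(P[:,0]>.38)&(P[:,0]<.54)&(P[:,1]>.06)&(P[:,1]<.22)&(P[:,2]>.09)&(P[:,2]<.3)
Q=P[b]
for z in np.arange(.09,.28,.015):
    q=Q[(Q[:,2]>=z)&(Q[:,2]<z+.015)]
    if len(q):print(round(z,3),len(q),q.min(0),q.max(0))
cv2.imwrite("pics/d.png",cv2.resize(c["frame"][170:300,240:400],None,fx=4,fy=4,interpolation=cv2.INTER_CUBIC))
```

```text
0.09 25 [0.451 0.107 0.09 ] [0.462 0.203 0.105]
0.105 34 [0.419 0.108 0.105] [0.491 0.204 0.12 ]
0.12 165 [0.414 0.106 0.12 ] [0.496 0.203 0.135]
0.135 53 [0.414 0.141 0.135] [0.497 0.167 0.149]
0.15 63 [0.414 0.14  0.15 ] [0.497 0.166 0.165]
0.165 59 [0.413 0.144 0.165] [0.498 0.168 0.18 ]
0.18 58 [0.413 0.14  0.181] [0.498 0.165 0.195]
0.195 12 [0.424 0.144 0.195] [0.494 0.164 0.208]
0.21 117 [0.38  0.144 0.21 ] [0.538 0.191 0.225]
0.225 416 [0.38  0.121 0.225] [0.538 0.192 0.24 ]
0.24 603 [0.38  0.115 0.24 ] [0.54  0.193 0.255]
0.255 330 [0.38  0.116 0.255] [0.54  0.191 0.27 ]
0.27 118 [0.415 0.141 0.27 ] [0.474 0.179 0.285]
```

View pics/d.png

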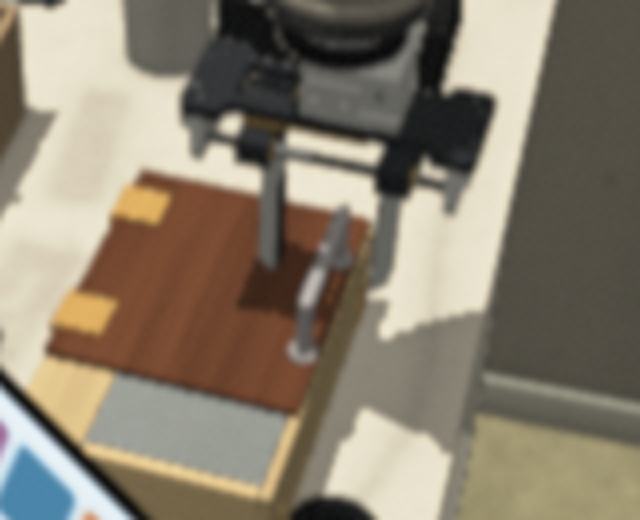

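The fingers straddle the bar with the tips at about z = 0.112 and no contact, so I close on it.

>>> {"method": "play_rows", "body": {"motion": [[[0, 0, -0.003, 0, 0.06], [0, 0, -0.003, 0, 0.0], [0, 0, -0.003, 0, 0.0], [0, 0, -0.003, 0, 0.0], [0, 0, -0.003, 0, 0.0], [0, 0, -0.003, 0, 0.0], [0, 0, -0.003, 0, 0.0], [0, 0, -0.003, 0, 0.0]]]}}

```text
time_s: 6.98
tcp_pos: [0.4579, 0.1502, 0.0774]
tcp_rot: [2.273, 2.167, 0.003]
force: [7.7, -0.9, -3.3]
opening: 0.096
grasp_force: 30.0
```

Run:
```python
import numpy as np
r=np.hypot(.157,.052);a0=np.arctan2(.052,.157)
for t in np.arange(.1,1.76,.1):
    a=a0+t; d=r*(np.cos(a0)-np.cos(a)); print(round(t,2),round(d,4),round(-.045*d,4),round(r*(np.sin(a)-np.sin(a0)),4))
```

```text
0.1 0.006 -0.0003 0.0154
0.2 0.0135 -0.0006 0.0302
0.3 0.0224 -0.001 0.0441
0.4 0.0326 -0.0015 0.057
0.5 0.0441 -0.002 0.0689
0.6 0.0568 -0.0026 0.0796
0.7 0.0704 -0.0032 0.0889
0.8 0.0849 -0.0038 0.0969
0.9 0.1001 -0.0045 0.1033
1.0 0.1159 -0.0052 0.1082
1.1 0.1321 -0.0059 0.1115
1.2 0.1486 -0.0067 0.1132
1.3 0.1651 -0.0074 0.1132
1.4 0.1816 -0.0082 0.1116
1.5 0.1978 -0.0089 0.1083
1.6 0.2136 -0.0096 0.1034
1.7 0.2288 -0.0103 0.097
```

>>> {"method": "play_rows", "body": {"motion": [[[0.004, 0, 0.008, 0, 0.0], [0.007, 0, 0.0155, 0, 0.0], [0.014, 0, 0.03, 0, 0.0], [0.023, -0.001, 0.044, 0, 0.0], [0.033, -0.001, 0.057, 0, 0.0], [0.045, -0.002, 0.069, 0, 0.0], [0.045, -0.002, 0.069, 0, 0.0]]]}}

```text
time_s: 7.85
tcp_pos: [0.5011, 0.1483, 0.1473]
tcp_rot: [-2.273, -2.167, 0.003]
force: [-11.7, -2.1, 10.5]
opening: 0.093
grasp_force: 30.0
```

>>> {"method": "play_rows", "body": {"motion": [[[0.0115, -0.001, 0.0115, 0, 0.0], [0.025, -0.001, 0.021, 0, 0.0], [0.039, -0.002, 0.029, 0, 0.0], [0.054, -0.002, 0.0355, 0, 0.0], [0.07, -0.003, 0.0405, 0, 0.0], [0.0865, -0.004, 0.044, 0, 0.0], [0.103, -0.0045, 0.0455, 0, 0.0], [0.103, -0.0045, 0.0455, 0, 0.0]]]}}

```text
time_s: 8.85
tcp_pos: [0.6065, 0.1435, 0.1923]
tcp_rot: [2.274, 2.166, 0.002]
force: [-0.6, -2.8, 7.7]
opening: 0.096
grasp_force: 30.0
```

>>> {"method": "play_rows", "body": {"motion": [[[0.0165, -0.001, 0, 0, 0.0], [0.033, -0.0015, -0.0015, 0, 0.0], [0.049, -0.002, -0.0045, 0, 0.0], [0.065, -0.003, -0.0095, 0, 0.0], [0.075, -0.0035, -0.0135, 0, 0.0], [0.075, -0.0035, -0.0135, 0, 0.0]]]}}

```text
time_s: 9.6
tcp_pos: [0.68, 0.1401, 0.1774]
tcp_rot: [-2.274, -2.167, 0.0]
force: [-0.1, -3.0, 0.6]
opening: 0.096
grasp_force: 30.0
```

>>> {"method": "play_rows", "body": {"motion": [[[0.004, 0, -0.002, 0, 0.025], [0.004, 0, -0.002, 0, 0.025], [0.004, 0, -0.002, 0, 0.025], [0.005, 0, 0.02, 0, 0.025], [0.005, 0, 0.05, 0, 0.025], [0.005, 0, 0.09, 0, 0.03], [-0.02, 0, 0.11, 0, 0.06], [-0.07, 0, 0.12, 0, 0.06], [-0.12, 0, 0.12, 0, 0.06], [-0.17, 0, 0.12, 0, 0.06], [-0.22, -0.04, 0.12, 0, 0.06], [-0.22, -0.1, 0.12, 0, 0.06], [-0.22, -0.16, 0.12, 0, 0.06], [-0.22, -0.16, 0.12, 0, 0.06]]]}}

```text
time_s: 11.35
tcp_pos: [0.4589, -0.0239, 0.2983]
tcp_rot: [2.28, 2.16, -0.001]
force: [-0.2, 0.8, -0.1]
opening: 0.638
grasp_force: 0.0
```

Run:
```python
from h import *
np.set_printoptions(precision=4,suppress=True)
A=[]
for n in("top","side"):
    c=camera(n); A.append(c["frame"][150:330,140:420])
    for l in("tube","tube_end_a","tube_end_b"):
        for d in landmark_of(l,n)[:2]: print(n,l,round(d["p"],2),d["centre"],pt(c,d["centre"]),pt(c,d["centre"],z=.025))
    for d in trace("tube",n)[:1]:
        P=cloud(c,d["region"]); print("trace",d["p"],d["box"],np.percentile(P,[2,50,98],axis=0).tolist(),len(P))
        m=P[:,:2].mean(0);print(m,np.linalg.eigh(np.cov((P[:,:2]-m).T))[1][:,1])
    P=cloud(c,np.ones((420,560),bool));b=(P[:,0]>.57)&(P[:,0]<.75)&(P[:,1]>.05)&(P[:,1]<.25)&(P[:,2]>.15)&(P[:,2]<.3)
    print("lid",np.percentile(P[b],[1,50,99],axis=0).tolist())
cv2.imwrite("pics/e.png",cv2.resize(np.vstack(A),None,fx=1.6,fy=1.6))
```

```text
top tube 0.7 [225.6, 155.1] [0.6943 0.1319 0.2258] [0.7475 0.1583 0.025 ]
top tube 0.68 [219.0, 239.9] [0.5222 0.1681 0.0389] [0.523  0.1701 0.025 ]
top tube_end_a 0.59 [258.7, 244.6] [0.5107 0.0668 0.0424] [0.5115 0.0676 0.025 ]
top tube_end_b 0.59 [258.7, 244.6] [0.5107 0.0668 0.0424] [0.5115 0.0676 0.025 ]
trace 0.87 [190.0, 234.9, 257.2, 248.5] [[0.5022209286143463, 0.07132123428280904, 0.027311106811269453], [0.5168351380252276, 0.14987360942154182, 0.038386850848835134], [0.5320610123994699, 0.23389232849814404, 0.04400232247376292]] 748
[0.5168 0.1516] [0.0321 0.9995]
lid [[0.6266529709099216, 0.052401306190312746, 0.15150550495739964], [0.6414561579084993, 0.14038613624196322, 0.22071311551236655], [0.6977835215864666, 0.22980561050713244, 0.2421528853355452]]
side tube 0.64 [296.7, 269.5] [0.4964 0.237  0.0736] [0.5069 0.1941 0.025 ]
side tube_end_a 0.97 [308.9, 240.1] [0.5    0.0887 0.0354] [0.5022 0.0782 0.025 ]
side tube_end_b 0.97 [308.9, 240.1] [0.5    0.0887 0.0354] [0.5022 0.0782 0.025 ]
trace 0.72 [288.9, 235.3, 311.1, 269.7] [[0.4975314262807423, 0.07865445197709776, 0.023540857700446137], [0.5115191233391148, 0.13508329886224557, 0.036393158162945104], [0.5275010865430824, 0.19840870838985342, 0.04196630257622592]] 383
[0.5121 0.1357] [0.0322 0.9995]
lid [[0.6257033175744795, 0.053856412402218286, 0.15116555527253694], [0.638906029764229, 0.154900653767103, 0.20829616729366393], [0.6949792324815213, 0.23640443048549048, 0.24000373056139307]]
```

View pics/e.png

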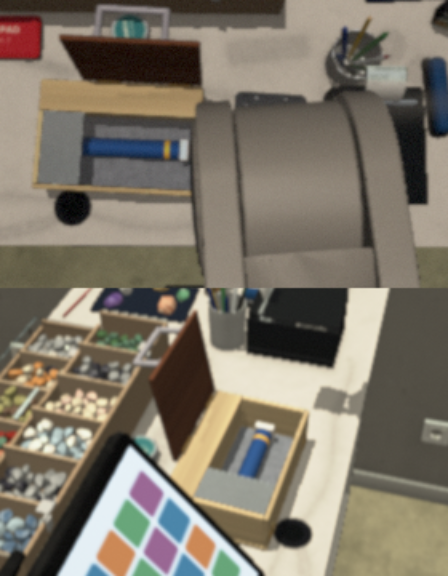

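The lid rests open. The tube shows in the well at crop (85–188,150), with its white end cap a at y≈0.068 and its axis at x≈0.514. I'll hover over a grip point 60 mm from its middle.

>>> {"method": "play_rows", "body": {"motion": [[[0.02, 0.05, 0, 0.05, 0.06], [0.04, 0.1, 0, 0.1, 0.06], [0.055, 0.137, -0.05, 0.1, 0.06], [0.055, 0.137, -0.1, 0.1, 0.06], [0.055, 0.137, -0.15, 0.1, 0.06], [0.055, 0.137, -0.2, 0.1, 0.06], [0.055, 0.137, -0.225, 0.1, 0.06], [0.055, 0.137, -0.225, 0.1, 0.06], [0.055, 0.137, -0.225, 0.1, 0.06]]]}}

```text
time_s: 12.98
tcp_pos: [0.5151, 0.1176, 0.0741]
tcp_rot: [2.254, 2.188, 0.002]
force: [0.2, 0.2, 0.1]
opening: 0.637
grasp_force: 0.0
```

Run:
```python
from h import *
np.set_printoptions(precision=4,suppress=True)
print(observe()["tcp_rot"])
c=camera("side");P=cloud(c,np.ones((420,560),bool))
b=(P[:,0]>.45)&(P[:,0]<.58)&(P[:,1]>.08)&(P[:,1]<.16)&(P[:,2]>.085)&(P[:,2]<.22)
Q=P[b]
for z in np.arange(.085,.21,.008):
    q=Q[(Q[:,2]>=z)&(Q[:,2]<z+.008)]
    if len(q):print(round(z,3),len(q),q.min(0),q.max(0))
d=landmark_of("tube_end_a","side")[:1]
for d in d: print(d["p"],d["centre"],pt(c,d["centre"]),pt(c,d["centre"],z=.025))
cv2.imwrite("pics/f.png",cv2.resize(c["frame"][170:300,240:400],None,fx=4,fy=4,interpolation=cv2.INTER_CUBIC))
```

```text
[2.2542 2.1876 0.0015]
0.101 2 [0.4848 0.1245 0.1082] [0.5449 0.128  0.1089]
0.109 15 [0.4727 0.113  0.11  ] [0.5521 0.1305 0.1168]
0.117 25 [0.4719 0.1149 0.1173] [0.5555 0.1328 0.125 ]
0.125 27 [0.4718 0.1157 0.1252] [0.5553 0.1318 0.1329]
0.133 27 [0.4723 0.1159 0.133 ] [0.5551 0.1327 0.1405]
0.141 23 [0.4722 0.119  0.1413] [0.5553 0.1311 0.149 ]
0.149 31 [0.472  0.1098 0.1491] [0.5555 0.1326 0.157 ]
0.157 30 [0.472  0.1144 0.157 ] [0.5555 0.1336 0.1647]
0.165 32 [0.4715 0.1144 0.165 ] [0.5551 0.1321 0.173 ]
0.173 35 [0.4722 0.1099 0.1733] [0.556  0.1331 0.1809]
0.181 23 [0.4723 0.1128 0.1817] [0.5559 0.1312 0.1889]
0.189 8 [0.4796 0.1221 0.1901] [0.5522 0.1317 0.1954]
0.197 7 [0.4614 0.1144 0.1971] [0.5496 0.1313 0.2047]
0.205 18 [0.4615 0.1142 0.2069] [0.5665 0.1552 0.2129]
0.66 [307.2, 241.6] [0.5035 0.0941 0.0338] [0.5054 0.0853 0.025 ]
```

View pics/f.png

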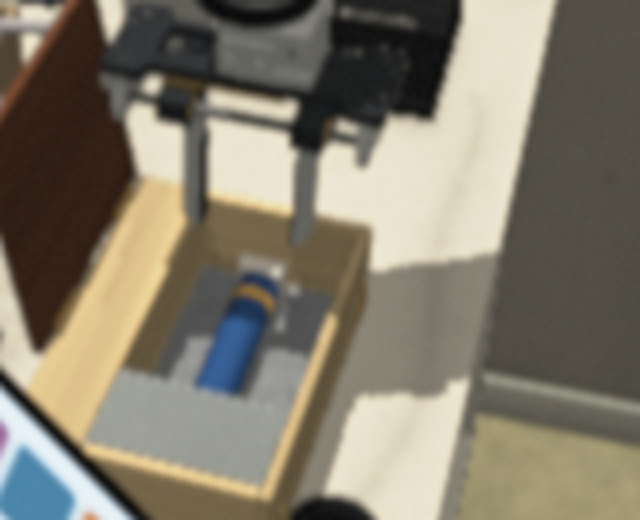

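>>> {"method": "play_rows", "body": {"motion": [[[0, -0.004, -0.04, 0, 0.06], [0, -0.004, -0.07, 0, 0.06], [0, -0.004, -0.08, 0, 0.06], [0, -0.004, -0.086, 0, 0.06], [0, -0.004, -0.089, 0, 0.06], [0, -0.004, -0.092, 0, 0.06], [0, -0.004, -0.092, 0, 0.06]]]}}

```text
time_s: 13.95
tcp_pos: [0.5146, 0.1132, -0.0187]
tcp_rot: [2.255, 2.187, 0.0]
force: [0.6, 0.2, -0.9]
opening: 0.639
grasp_force: 0.0
```

No contact force. Closing on the tube.

>>> {"method": "play_rows", "body": {"motion": [[[0, 0, 0, 0, 0.03], [0, 0, 0, 0, 0.0], [0, 0, 0, 0, 0.0], [0, 0, 0, 0, 0.0], [0, 0, 0, 0, 0.0], [0, 0, 0, 0, 0.0], [0, 0, 0, 0, 0.0]]]}}

```text
time_s: 14.82
tcp_pos: [0.5145, 0.1132, -0.0189]
tcp_rot: [2.255, 2.188, 0.0]
force: [-0.6, -0.3, 1.7]
opening: 0.312
grasp_force: 30.0
```

>>> {"method": "play_rows", "body": {"motion": [[[0, 0, 0.005, 0, 0.0], [0, 0, 0.01, 0, 0.0], [0, 0, 0.015, 0, 0.0], [0, 0, 0.02, 0, 0.0], [0, 0, 0.02, 0, 0.0]]]}}

```text
time_s: 15.45
tcp_pos: [0.5148, 0.1132, 0.0015]
tcp_rot: [2.255, 2.187, 0.001]
force: [1.2, -0.4, -1.4]
opening: 0.31
grasp_force: 30.0
```

```bash
cat > t.py <<'E'
from h import *
np.set_printoptions(precision=4,suppress=True)
o=observe();print(o["time_s"],o["force"])
for n in("side","top"):
    c=camera(n)
    for d in trace("tube",n)[:1]:
        P=cloud(c,d["region"]);q=np.percentile(P[:,1],[3,97]);print(n,d["p"],len(P))
        for lo in np.arange(P[:,1].min(),P[:,1].max(),.02):
            s=P[(P[:,1]>=lo)&(P[:,1]<lo+.02)]
            if len(s)>4:print("  y",round(lo+.01,3),"zmax",np.percentile(s[:,2],95).round(4),"x",np.median(s[:,0]).round(3))
E
python3 t.py
```

```text
15.45 [ 1.1886 -0.4422 -1.3904]
side 0.82 417
  y 0.083 zmax 0.0635 x 0.52
  y 0.103 zmax 0.0606 x 0.515
  y 0.123 zmax 0.0605 x 0.511
  y 0.143 zmax 0.0602 x 0.51
  y 0.163 zmax 0.0598 x 0.511
  y 0.183 zmax 0.0595 x 0.512
  y 0.203 zmax 0.0602 x 0.514
  y 0.223 zmax 0.0602 x 0.516
```

The tube is held level by pad friction, so the underside of the cover will tilt it as it rises. I continue in small steps and watch the force.

>>> {"method": "play_rows", "body": {"motion": [[[0, 0, 0.004, 0, 0.0], [0, 0, 0.008, 0, 0.0], [0, 0, 0.012, 0, 0.0], [0, 0, 0.015, 0, 0.0], [0, 0, 0.018, 0, 0.0], [0, 0, 0.02, 0, 0.0], [0, 0, 0.02, 0, 0.0]]]}}

```text
time_s: 16.52
tcp_pos: [0.5145, 0.1131, 0.0212]
tcp_rot: [2.255, 2.188, 0.0]
force: [0.5, -0.9, -1.8]
opening: 0.312
grasp_force: 30.0
```

```bash
python3 t.py
```

```text
16.525 [ 0.5048 -0.9098 -1.8146]
side 0.84 508
  y 0.068 zmax 0.0836 x 0.519
  y 0.088 zmax 0.085 x 0.519
  y 0.108 zmax 0.0817 x 0.513
  y 0.128 zmax 0.08 x 0.511
  y 0.148 zmax 0.0775 x 0.512
  y 0.168 zmax 0.0756 x 0.512
  y 0.188 zmax 0.0752 x 0.513
  y 0.208 zmax 0.0727 x 0.513
  y 0.228 zmax 0.0748 x 0.515
top 0.25 301
  y 0.149 zmax 0.025 x 0.716
  y 0.169 zmax 0.0253 x 0.721
  y 0.189 zmax 0.0253 x 0.717
```

Tilting gently under about 2 N. Lifting on.

>>> {"method": "play_rows", "body": {"motion": [[[0, 0, 0.005, 0, 0.0], [0, 0, 0.01, 0, 0.0], [0, 0, 0.015, 0, 0.0], [0, 0, 0.02, 0, 0.0], [0, 0, 0.025, 0, 0.0], [0, 0, 0.03, 0, 0.0], [0, 0, 0.03, 0, 0.0]]]}}

```text
time_s: 17.6
tcp_pos: [0.5146, 0.1131, 0.0514]
tcp_rot: [2.255, 2.187, 0.0]
force: [-1.1, -0.6, -2.2]
opening: 0.314
grasp_force: 30.0
```

>>> {"method": "play_rows", "body": {"motion": [[[0, 0, 0.005, 0, 0.0], [0, 0, 0.01, 0, 0.0], [0, 0, 0.015, 0, 0.0], [0, 0, 0.02, 0, 0.0], [0, 0, 0.025, 0, 0.0], [0, 0, 0.025, 0, 0.0]]]}}

```text
time_s: 18.35
tcp_pos: [0.5147, 0.113, 0.0765]
tcp_rot: [2.255, 2.187, 0.0]
force: [-0.3, -1.0, -2.3]
opening: 0.31
grasp_force: 30.0
```

```bash
python3 t.py
python3 - <<'E'
from h import *
c=camera("side");cv2.imwrite("pics/g.png",cv2.resize(c["frame"][170:300,240:400],None,fx=4,fy=4,interpolation=cv2.INTER_CUBIC))
E
```

```text
18.35 [-0.3137 -0.9561 -2.2768]
side 0.64 653
  y 0.078 zmax 0.1524 x 0.518
  y 0.098 zmax 0.1512 x 0.516
  y 0.118 zmax 0.1385 x 0.51
  y 0.138 zmax 0.1255 x 0.51
  y 0.158 zmax 0.1161 x 0.512
  y 0.178 zmax 0.1051 x 0.512
  y 0.198 zmax 0.0921 x 0.514
  y 0.218 zmax 0.0821 x 0.515
  y 0.238 zmax 0.075 x 0.517
```

View pics/g.png

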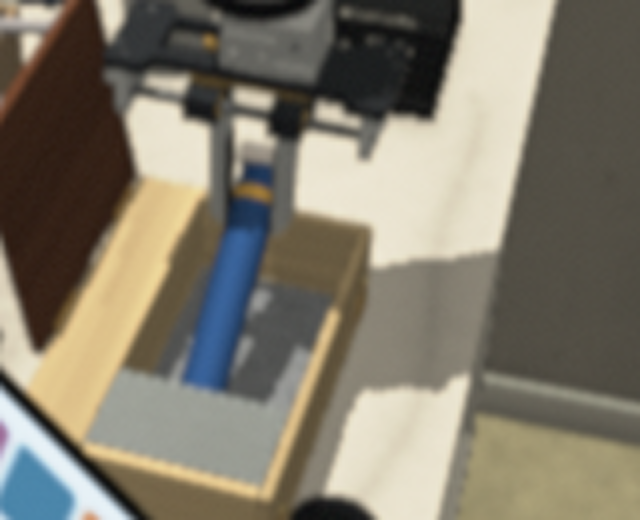

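The tube is tilted about 29° through the opening: end a is at about z = 0.146 and end b at about 0.044. I draw it towards -y, clear of the cover edge, then up.

>>> {"method": "play_rows", "body": {"motion": [[[0, -0.005, 0, 0, 0.0], [0, -0.012, 0, 0, 0.0], [0, -0.02, 0.003, 0, 0.0], [0, -0.028, 0.007, 0, 0.0], [0, -0.036, 0.011, 0, 0.0], [0, -0.044, 0.015, 0, 0.0], [0, -0.052, 0.019, 0, 0.0], [0, -0.052, 0.019, 0, 0.0]]]}}

```text
time_s: 19.6
tcp_pos: [0.5147, 0.0604, 0.0954]
tcp_rot: [2.256, 2.186, 0.0]
force: [0.5, -0.4, -0.3]
opening: 0.313
grasp_force: 30.0
```

```bash
python3 t.py
```

```text
19.6 [ 0.5136 -0.3964 -0.2995]
side 0.81 858
  y 0.041 zmax 0.17 x 0.516
  y 0.061 zmax 0.1581 x 0.514
  y 0.081 zmax 0.1475 x 0.512
  y 0.101 zmax 0.138 x 0.513
  y 0.121 zmax 0.1278 x 0.512
  y 0.141 zmax 0.1155 x 0.515
  y 0.161 zmax 0.1055 x 0.515
  y 0.181 zmax 0.0956 x 0.514
  y 0.201 zmax 0.0848 x 0.515
  y 0.221 zmax 0.0789 x 0.517
```

>>> {"method": "play_rows", "body": {"motion": [[[0, -0.008, 0.004, 0, 0.0], [0, -0.014, 0.014, 0, 0.0], [0, -0.016, 0.03, 0, 0.0], [0, -0.016, 0.05, 0, 0.0], [0, -0.016, 0.07, 0, 0.0], [0, -0.016, 0.09, 0, 0.0], [0, -0.016, 0.11, 0, 0.0], [0, -0.016, 0.13, 0, 0.0], [0, -0.016, 0.15, 0, 0.0], [0, -0.016, 0.17, 0, 0.0], [0, -0.016, 0.19, 0, 0.0], [0, -0.016, 0.2, 0, 0.0], [0, -0.016, 0.2, 0, 0.0], [0, -0.016, 0.2, 0, 0.0], [0, -0.016, 0.2, 0, 0.0]]]}}

```text
time_s: 21.68
tcp_pos: [0.5141, 0.0451, 0.2945]
tcp_rot: [-2.254, -2.187, 0.001]
force: [-0.1, -0.4, -0.9]
opening: 0.311
grasp_force: 30.0
```

```bash
python3 t.py
python3 - <<'E'
from h import *
c=camera("side");cv2.imwrite("pics/i.png",c["frame"])
P=cloud(c,np.ones((420,560),bool));b=(P[:,0]>.57)&(P[:,0]<.75)&(P[:,1]>.05)&(P[:,1]<.25)&(P[:,2]>.15)&(P[:,2]<.3)
print("lid",np.percentile(P[b],[1,50,99],axis=0).tolist(),observe()["dq"])
E
```

```text
21.675 [-0.1224 -0.4322 -0.8732]
side 0.93 1015
  y -0.144 zmax 0.0871 x 0.577
  y 0.016 zmax 0.3693 x 0.517
  y 0.036 zmax 0.3659 x 0.515
  y 0.056 zmax 0.3524 x 0.512
  y 0.076 zmax 0.3415 x 0.511
  y 0.096 zmax 0.3304 x 0.511
  y 0.116 zmax 0.3209 x 0.512
  y 0.136 zmax 0.3094 x 0.513
  y 0.156 zmax 0.2989 x 0.513
  y 0.176 zmax 0.2888 x 0.514
  y 0.196 zmax 0.2788 x 0.515
lid [[0.6256396693045879, 0.05462054895443953, 0.15109223956140017], [0.6387680415672614, 0.15556371960807427, 0.20798352555977515], [0.6948286824621988, 0.2369546027792962, 0.2399354841328289]] [ 4.96774329e-05  4.91024076e-05 -1.26883258e-03 -8.41206885e-04
  1.10880257e-03  6.69043869e-04 -2.51465790e-04]
```

View pics/i.png

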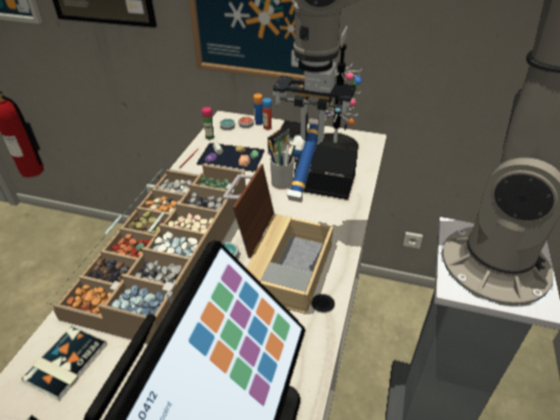

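The tube hangs clear from (310,130) to (295,190), with its lowest end at about z = 0.26. The lid is open and everything is still, so I hand in.

```bash
python3 -c "
from plant import sign_off
print(sign_off())"
```

```text
the job is handed in; nothing more can be done
None
```

I handed the job in with the lid open on its stop and the tube held still in the gripper, its lower end about 0.26 m above the counter and clear of the case; no verdict came back.

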